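# Comb the plant sticks into two rows

## Task

Take the small upright rake from its round cork mat and use it to comb the six sticks that lie scattered and crossed in the rectangular grey tray into two neat rows: three against each short end wall of the tray, each stick going to the end it starts nearer, all lying flat, parallel to that wall and close side by side. Move the sticks only with the rake, never with the fingers, and leave the bird and canister in the middle of the tray and the stack of round grey trays beside it where they stand. When both rows are made, stand the rake upright in the middle of its mat again and let go.

Things in the scene. Friction and masses are not known exactly. Their poses are not given: they have to be found in the camera images.
- tray: fixed grey rectangular tray; origin at the centre of its underside, on the sill. Inside 210 mm along its x axis by 500 mm along its y axis, floor 4 mm above the origin, walls 6 mm thick whose tops are 18 mm above the origin. The short end walls, where the rows go, have their inner faces at y = +250 mm (left) and y = -250 mm (right) in the tray's frame. The tray's yaw and place vary
- rake_grip (a point): the rake's grip point, in the middle of its upright wooden handle, 85 mm above the underside of its teeth. Handle 28 mm along the rake's x axis by 16 mm along its y axis (pinch it across the 16 mm), from 36 to 110 mm above the underside. Below it an aluminium head 122 mm long (x axis), 20 mm thick (y axis), from 22 to 36 mm above the underside, and nine teeth 6 mm wide, 18 mm thick, with 8.5 mm gaps. 160 g, the same front and back; it stands by itself on its teeth
- rake: the rake, origin at the centre of the underside of its teeth; z axis up along the handle
- mat: fixed round cork mat, 136 mm across, 4 mm thick, origin at the centre of its underside; the rake starts standing on it. It lies beside the left or the right end of the tray
- stick_l1_c (a point): centre of a loose square beech stick, 125 mm long (its x axis) by 10 x 10 mm, about 12 g, lying in the tray, on its floor; starts in the tray's left (+y) half and belongs in that end's row
- stick_l2_c (a point): centre of a loose square beech stick, 125 mm long (its x axis) by 10 x 10 mm, about 12 g, lying in the tray, on its floor; starts in the tray's left (+y) half and belongs in that end's row
- stick_l3_c (a point): centre of a loose square beech stick, 125 mm long (its x axis) by 10 x 10 mm, about 12 g, lying in the tray, across the other two of its group at the start; starts in the tray's left (+y) half and belongs in that end's row
- stick_r1_c (a point): centre of a loose square beech stick, 125 mm long (its x axis) by 10 x 10 mm, about 12 g, lying in the tray, on its floor; starts in the tray's right (-y) half and belongs in that end's row
- stick_r2_c (a point): centre of a loose square beech stick, 125 mm long (its x axis) by 10 x 10 mm, about 12 g, lying in the tray, on its floor; starts in the tray's right (-y) half and belongs in that end's row
- stick_r3_c (a point): centre of a loose square beech stick, 125 mm long (its x axis) by 10 x 10 mm, about 12 g, lying in the tray, across the other two of its group at the start; starts in the tray's right (-y) half and belongs in that end's row
- bird: white ceramic bird figurine, 37 mm across (tail and beak reach 27 mm from the axis), 54 mm high, standing in the middle part of the tray; origin at the centre of its underside
- canister: aluminium canister with screw lid, 40 mm across, 49 mm high, standing in the middle part of the tray; origin at the centre of its underside
- trays: stack of three round pale grey trays, 112 mm across, 42 mm high, beside the tray's other end; origin at the centre of the underside
Mind the look-alikes: they are no part of the job. What is shaped like the part that bears stick_r1_c but green or orange is not meant. Of the things that look like the rake, the larger one is meant.

How it is judged:
On the way, in this order (a step that is already met when the one before it is completed fails the run):
1. the rake is lifted off its mat (z of rake in the frame of mat above 0.02 m), for 0.1 s.
2. both rows are made, with the rake still away from its mat (y of stick_l1_c in the frame of tray between 0.212 and 0.25 m and angle between the x axis of each of stick_l1_c, stick_l2_c, stick_l3_c, stick_r1_c, stick_r2_c, stick_r3_c and the x axis of tray, either way round below 0.14 rad and z of stick_l1_c in the frame of tray between 0.004 and 0.0125 m and y of stick_l2_c in the frame of tray between 0.212 and 0.25 m and z of stick_l2_c in the frame of tray between 0.004 and 0.0125 m and y of stick_l3_c in the frame of tray between 0.212 and 0.25 m and z of stick_l3_c in the frame of tray between 0.004 and 0.0125 m and y of stick_r1_c in the frame of tray between -0.25 and -0.212 m and z of stick_r1_c in the frame of tray between 0.004 and 0.0125 m and y of stick_r2_c in the frame of tray between -0.25 and -0.212 m and z of stick_r2_c in the frame of tray between 0.004 and 0.0125 m and y of stick_r3_c in the frame of tray between -0.25 and -0.212 m and z of stick_r3_c in the frame of tray between 0.004 and 0.0125 m and horizontal distance between rake and mat above 0.08 m), for 0.1 s.
At the end, for the whole second after the job is handed in: each stick lies flat and at rest in its end's row: centre within 38 mm of that end wall's inner face (three side by side fill 30 mm), within 8 degrees of parallel to it; the rake stands upright, released, on the mat within 30 mm of its centre (y of stick_l1_c in the frame of tray between 0.212 and 0.25 m and angle between the x axis of each of stick_l1_c, stick_l2_c, stick_l3_c, stick_r1_c, stick_r2_c, stick_r3_c and the x axis of tray, either way round below 0.14 rad and z of stick_l1_c in the frame of tray between 0.004 and 0.0125 m and y of stick_l2_c in the frame of tray between 0.212 and 0.25 m and z of stick_l2_c in the frame of tray between 0.004 and 0.0125 m and y of stick_l3_c in the frame of tray between 0.212 and 0.25 m and z of stick_l3_c in the frame of tray between 0.004 and 0.0125 m and y of stick_r1_c in the frame of tray between -0.25 and -0.212 m and z of stick_r1_c in the frame of tray between 0.004 and 0.0125 m and y of stick_r2_c in the frame of tray between -0.25 and -0.212 m and z of stick_r2_c in the frame of tray between 0.004 and 0.0125 m and y of stick_r3_c in the frame of tray between -0.25 and -0.212 m and z of stick_r3_c in the frame of tray between 0.004 and 0.0125 m and linear speed of each of stick_l1, stick_l2, stick_l3, stick_r1, stick_r2, stick_r3, rake below 0.02 m/s and horizontal distance between rake and mat below 0.03 m and angle between rake's own z axis and vertical below 0.1 rad and z of rake in the frame of mat below 0.008 m); the robot touches nothing.
It fails at once if the ceramic bird is shifted more than 20 mm or tipped (distance of bird from where it was at the start of the episode above 0.02 m or angle between bird's own z axis and vertical above 0.35 rad).
It fails at once if the canister is shifted more than 20 mm or tipped (distance of canister from where it was at the start of the episode above 0.02 m or angle between canister's own z axis and vertical above 0.35 rad).
It fails at once if the stack of round trays is shifted more than 20 mm (distance of trays from where it was at the start of the episode above 0.02 m).
It fails at once if the fingers or arm touch a stick (sticks are moved only with the rake) (contact force between any of the fingers, the arm and stick_l1 above 0.5 N or contact force between any of the fingers, the arm and stick_l2 above 0.5 N or contact force between any of the fingers, the arm and stick_l3 above 0.5 N or contact force between any of the fingers, the arm and stick_r1 above 0.5 N or contact force between any of the fingers, the arm and stick_r2 above 0.5 N or contact force between any of the fingers, the arm and stick_r3 above 0.5 N).
It also fails if it takes over 72 s, if anything falls off the work surface, if the arm or the gripper's body presses on something with over 40 N, if the wrist force passes 120 N, or if a joint passes its speed limit or range.

## Robot

A 6-joint arm with a two-finger parallel gripper is mounted at the origin on the work surface. World frame = base frame: x ahead of the robot, y to its left, z up, the work surface at z = 0. Lengths are in m, angles in rad, forces in N, time in s.
With the tool pointing down it reaches from about 0.275 to 0.825 m from the base axis. Payload 4.9 kg.
Tool frame: the origin (TCP) lies midway between the tips of the shut fingers; the grasp point (between the pads) lies 19 mm behind it (grip_point_offset is the distance from the TCP to the grasp point, in m); z points along the fingers, y is the line along which they close (so a half turn about z gives the same grasp; the last joint's range is limited). The gripper opens to 85 mm and grips with 20 to 120 N. Pads are 22 mm wide; open, the fingers measure 114 mm over their backs; the gripper's body (76 mm by 85 mm) begins 54 mm behind the grasp point. The pads swing forward as they close: fully open they stand 13 mm farther back than shut.
Start: joints at [1.042, 0.326, -0.193, 1.052, 0, 1.437], TCP at [0.212, 0.508, 0.231] pointing down, gripper open.
Joint ranges: [-2.65, 2.65], [-0.97, 1.79], [-1.3, 1.35], [-1.93, 2.1], [-1.47, 1.37], [-3.14, 3.14]. Speed limits (rad/s): [2.57, 2.57, 3.14, 3.14, 3.14, 3.14].

## Interface

Orientations are given as a rotation vector (axis times angle).
In Python, from cell import * gives the robot as it stands. Calls block until the motion is done:
- movep(position, orientation): joint-space move of the TCP to a pose.
- move_l(position, velocity=0.15, rot=None, until_force=None): straight line of the TCP; rot=None keeps the orientation; velocity is the mean speed in m/s. With until_force (N) it stops when the force on the tool has changed by that much, and returns True; else False.
- set_joints(angles): joint-space move.
- let_go() and grab(newtons=None): open the fingers fully, or close them until they stop; newtons is the grip in N (None keeps the last).
- sleep(seconds).
- ik(position, orientation): joint angles nearest the present ones, or None.
- get_state(): the state.
- grab_frame(name): name is "scene" or "side" or "wrist"; returns a dict with "img" (400x640x3 uint8, red, green, blue), "fx", "fy", "cx", "cy" (pixels), "cam_to_world" (4x4, takes a point from camera to world coordinates); the wrist camera has in their place "T_tool_cam" (4x4, takes a point from camera to tool coordinates, whose origin is the TCP and whose axes are the flange's). Camera axes: x right, y down, z forward; pixel columns grow to the right and rows downward; lengths in m; the calibration is good to about 2 mm. The wrist camera is an equidistant fisheye: a pixel r from the principal point sees the ray r / f radians off the axis. A picture is of the moment at which its call begins: read the wrist's pose just before it. There is no depth.
A pose or a line that the arm cannot do raises MotionError and nothing moves.
- sign_off(): hands the job in; it is judged then, once.
Trained networks look in the newest picture that a camera, given by its name, has taken for a name from the list of things; names that differ only in an ending like _2 or _b are one class to them, and where a whole thing is asked for, a point or a joint stands for the part that bears it (a point fixed in the world has none). Each returns a list of dicts, best first, with "score" (0 to 1); they miss things now and then, are a little off and sometimes report something else, mostly with a low value. They report only what shows in the picture. A call takes as long as a camera call. They do not tell look-alikes from the thing itself.
- spot_in(camera, name): "centre" ([column, row] in pixels, amid what is visible of it).
- silhouettes(camera, name): "mask" (400x640 bool, what is visible of it) and "centre" ([column, row] in pixels, amid what is visible of it).
- tip_of(camera, name): "centre" ([column, row] in pixels: a listed point, or the origin of a listed thing).
The state is a dict: "clock": time; "q": joint angles; "joint_velocities": joint speeds; "tau": joint torques, N m; "position": TCP position; "eef_rot": TCP orientation; "contact_force": force on the tool from outside, world axes, zero at the start; "wrist_torque": the same for the moment, N m; "finger_gap": opening from 0.0 (shut) to 1.0 (fully open); "grasp_force": force on a finger pad.
Only numpy, scipy, OpenCV 4.12 (cv2) and the standard library are available. Lean on these libraries where they do the work, as an engineer would, in place of code of your own. Each camera call takes 0.05 s, during which the arm holds its last target. There are 200 camera calls.

## Working session

There is one attempt and no reset: what is moved stays moved. The work goes in short steps, each a Python script; the robot and the scene stay as the last script left them, time stands still between calls to the robot, and variables do not carry over. Pictures are saved under pics/ and viewed, at most 10 in all, crops included, and the job is handed in when it is done.

```bash
mkdir -p pics; ls
python3 - <<'E'
from cell import *
import cv2,numpy as np
print(get_state())
for c in ("scene","side","wrist"):
    f=grab_frame(c); cv2.imwrite(f"pics/{c}0.png",f["img"][:,:,::-1])
    print(c,f["fx"],f["fy"],f["cx"],f["cy"],f.get("cam_to_world",f.get("T_tool_cam")))
    if c!="wrist":
        for n in ("tray","rake","rake_grip","mat","stick_l1_c","bird","canister","trays"):
            print(n,[(np.round(d["centre"]).tolist(),round(d["score"],2)) for d in tip_of(c,n)])
E
```

```text
pics
{'clock': 0.0, 'q': array([ 1.04176347e+00,  3.26959344e-01, -1.93560773e-01,  1.05198861e+00,
       -1.86334072e-05,  1.43660556e+00]), 'joint_velocities': array([-0.00151043,  0.00145002, -0.00067101,  0.00080787,  0.00034547,
        0.00116565]), 'tau': array([-1.94721720e-04, -4.43402052e+01,  2.62438488e+01,  1.56618375e-02,
       -1.94227782e-04, -1.85833164e-05]), 'position': array([0.21126614, 0.50719271, 0.23050218]), 'eef_rot': array([-6.16089392e-01, -3.08003894e+00,  2.55237807e-03]), 'contact_force': array([-0.78126782,  0.279193  , -0.41762556]), 'wrist_torque': array([ 0.03129702,  0.00925498, -0.04029811]), 'grasp_force': 0.0, 'finger_gap': 1.0018126729156214}
scene 438.0262609508544 438.0262609508544 311.464401644954 199.13401272747814 [[-0.68533549  0.59735928 -0.41650589  1.10560301]
 [ 0.72811268  0.57224214 -0.37734715  0.53637278]
 [ 0.0129304  -0.56187261 -0.82712271  1.19705501]
 [ 0.          0.          0.          1.        ]]
tray [([299.0, 206.0], 0.64), ([271.0, 186.0], 0.22)]
rake [([457.0, 256.0], 0.76), ([415.0, 280.0], 0.55), ([266.0, 181.0],
[... 579 characters left out ...]
178.0], 0.79), ([195.0, 185.0], 0.63), ([246.0, 154.0], 0.5)]
rake_grip [([245.0, 152.0], 0.95), ([191.0, 173.0], 0.61), ([368.0, 270.0], 0.52)]
mat [([247.0, 175.0], 0.93), ([308.0, 249.0], 0.62)]
stick_l1_c [([310.0, 207.0], 0.51)]
bird [([350.0, 236.0], 0.5), ([368.0, 267.0], 0.46)]
canister [([307.0, 251.0], 0.64)]
trays [([422.0, 365.0], 0.66)]
wrist 309.70691628693146 309.70691628693146 318.7759589916054 194.2305102143988 [[-4.81588879e-04 -9.55209995e-01 -2.95928427e-01  7.39194422e-02]
 [ 9.99999881e-01 -4.35920708e-04 -2.20299906e-04  9.55135682e-05]
 [ 8.14313422e-05 -2.95928498e-01  9.55210091e-01 -1.42446981e-01]
 [ 0.00000000e+00  0.00000000e+00  0.00000000e+00  1.00000000e+00]]
```

View pics/scene0.png

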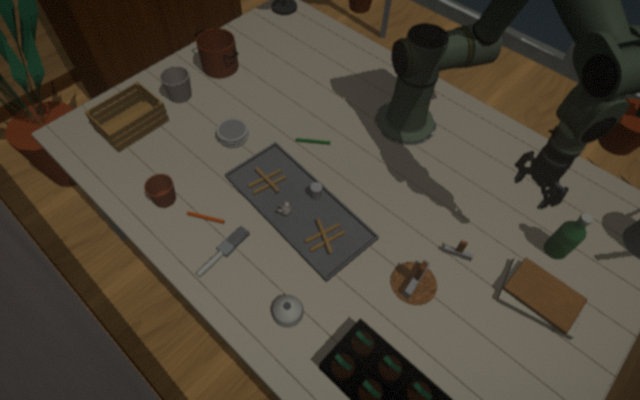

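View pics/side0.png

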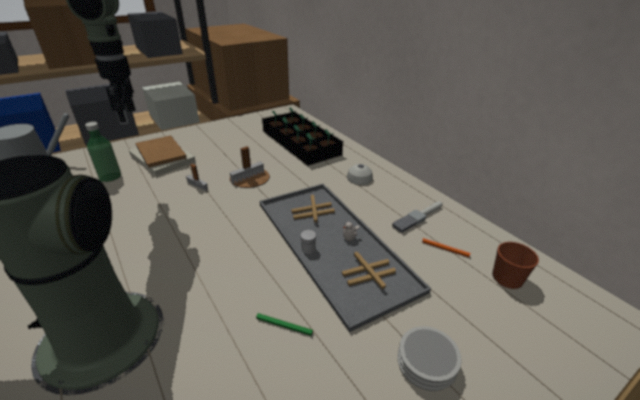

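The scene view shows the tray from (275,145) to (330,277), with stick groups at (267,180) and (323,235). The bird is at (284,209), the canister at (316,189), and the rake stands on its mat at (415,280). The smaller look-alike rake is at (457,250). Next I'll measure these.

```bash
cat > h.py <<'E'
from cell import *
import numpy as np, cv2
from scipy.spatial.transform import Rotation as R
def rays(cam,f,px,st=None):
    px=np.atleast_2d(np.asarray(px,float))
    u=(px[:,0]-f["cx"])/f["fx"]; v=(px[:,1]-f["cy"])/f["fy"]
    if cam=="wrist":
        th=np.hypot(u,v)+1e-12
        d=np.c_[np.sin(th)*u/th,np.sin(th)*v/th,np.cos(th)]
        W=np.eye(4); W[:3,:3]=R.from_rotvec(st["eef_rot"]).as_matrix(); W[:3,3]=st["position"]
        T=W@f["T_tool_cam"]
    else:
        d=np.c_[u,v,np.ones(len(u))]; T=f["cam_to_world"]
    return T[:3,3], d@T[:3,:3].T
def plane(cam,f,px,z,st=None):
    o,d=rays(cam,f,px,st)
    return (o+d*((z-o[2])/d[:,2])[:,None])[:,:2]
def pts(m): # contour pixels of mask
    c=max(cv2.findContours(m.astype(np.uint8),cv2.RETR_EXTERNAL,cv2.CHAIN_APPROX_NONE)[0],key=cv2.contourArea)
    return c[:,0,:]
def rect(p):
    (c,s,a)=cv2.minAreaRect((np.asarray(p)*1000).astype(np.float32))
    a=np.deg2rad(a)
    if s[0]<s[1]: s=s[::-1]; a+=np.pi/2
    return np.array(c)/1000,np.array(s)/1000,(a+np.pi/2)%np.pi-np.pi/2  # long-axis angle
E
python3 - <<'E'
from h import *
np.set_printoptions(precision=4,suppress=True)
for c in ("scene","side"):
    f=grab_frame(c)
    for n,z in (("tray",.018),("mat",.004),("trays",.042)):
        for s in silhouettes(c,n)[:2]:
            p=plane(c,f,pts(s["mask"]),z); print(c,n,round(s["score"],2),s["mask"].sum(),*rect(p))
    for n,z in (("rake_grip",.089),("rake",.004),("bird",0.004),("canister",.004),("mat",0),("trays",0)):
        print(c,n,[plane(c,f,s["centre"],z)[0] for s in tip_of(c,n)[:2]])
    for s in silhouettes(c,"stick_l1_c"): print("stick",s["centre"],round(s["score"],2),s["mask"].sum(),*rect(plane(c,f,pts(s["mask"]),.012)))
E
```

```text
scene tray 0.79 8301 [ 0.5587 -0.0187] [0.5185 0.2283] 1.4786344414793966
scene mat 0.65 1383 [0.513  0.4108] [0.1353 0.1352] 1.4583095955140752
scene mat 0.24 106 [0.5791 0.1144] [0.1202 0.0108] 1.0762790039841539
scene trays 0.68 776 [ 0.5115 -0.3892] [0.1337 0.1155] 0.7678740307925089
scene rake_grip [array([0.3545, 0.4489]), array([0.5115, 0.4163])]
scene rake [array([0.5102, 0.4163]), array([0.3594, 0.4519])]
scene bird [array([ 0.5967, -0.0225]), array([ 0.5498, -0.1439])]
scene canister [array([ 0.4973, -0.4072]), array([ 0.4946, -0.0142])]
scene mat [array([0.5144, 0.4103])]
scene trays [array([ 0.4916, -0.408 ]), array([ 0.5499, -0.1849])]
stick [331.2, 241.7] 0.71 159 [0.556  0.1469] [0.0601 0.018 ] -0.23966971756308197
side tray 0.64 10343 [ 0.5464 -0.0287] [0.5228 0.2325] 1.480768166144768
side mat 0.67 303 [0.5119 0.3707] [0.1257 0.064 ] 0.10107347979079928
side mat 0.43 207 [0.5584 0.1477] [0.0664 0.0284] -0.32837175714840505
side trays 0.64 3224 [ 0.4881 -0.4109] [0.1312 0.111 ] 0.5638832815644643
side rake_grip [array([0.5092, 0.4195]), array([0.3256, 0.3929])]
side rake [array([0.3516, 0.4605])]
side bird [array([ 0.6005, -0.0258])]
side canister [array([ 0.4804, -0.0175]), array([0.5031, 0.4309])]
side mat [array([0.5149, 0.421 ]), array([0.5865, 0.1444])]
side trays [array([ 0.4928, -0.4059])]
stick [306.8, 209.4] 0.63 161 [0.5527 0.1393] [0.0636 0.0221] -0.24348922319847333
stick [244.0, 170.2] 0.35 618 [0.5418 0.4758] [0.2639 0.1144] 0.944414513400671
```

```bash
cat >> h.py <<'E'
def down(a): # tool pointing down, tool y at world angle a
    y=np.array([np.cos(a),np.sin(a),0]); z=np.array([0,0,-1.]); x=np.cross(y,z)
    return R.from_matrix(np.c_[x,y,z]).as_rotvec()
def snap(name,cam="wrist"):
    st=get_state(); f=grab_frame(cam); cv2.imwrite(f"pics/{name}.png",f["img"][:,:,::-1]); np.savez(f"pics/{name}.npz",img=f["img"],**{k:v for k,v in f.items() if k!="img"},position=st["position"],eef_rot=st["eef_rot"]); return st,f
E
python3 - <<'E'
from h import *
np.set_printoptions(precision=4,suppress=True)
movep([.45,.36,.28],down(1.48)); st,f=snap("rake1"); print(get_state()["q"])
for s in silhouettes("wrist","rake")+silhouettes("wrist","mat"): print(s["score"],s["centre"],s["mask"].sum(),*rect(plane("wrist",f,pts(s["mask"]),.004,st)))
for n,z in (("rake_grip",.089),("rake",.004),("mat",0.)): print(n,[(s["centre"],plane("wrist",f,s["centre"],z,st)[0]) for s in tip_of("wrist",n)[:2]])
movep([.48,-.02,.33],down(1.48)); st,f=snap("tray1")
print(get_state()["q"],get_state()["clock"])
for s in silhouettes("wrist","tray")[:1]: print(s["score"],s["centre"],s["mask"].sum(),*rect(plane("wrist",f,pts(s["mask"]),.018,st)))
for n,z in (("bird",.004),("canister",.004)): print(n,[(s["centre"],plane("wrist",f,s["centre"],z,st)[0]) for s in tip_of("wrist",n)[:2]])
for s in silhouettes("wrist","stick_l1_c"): print("stick",s["centre"],round(s["score"],2),s["mask"].sum(),*rect(plane("wrist",f,pts(s["mask"]),.012,st)))
E
```

```text
[ 0.5484  0.3498 -0.034   1.1878  0.0005  0.6379]
0.83 [361.2, 199.1] 1535 [0.5152 0.4154] [0.1414 0.0295] 0.1283686755338338
0.79 [380.1, 80.1] 774 [0.3459 0.4514] [0.0947 0.0166] -1.1961733178370308
0.28 [67.2, 239.5] 288 [ 0.5321 -0.1478] [0.0565 0.021 ] -0.24936242550847965
0.83 [348.9, 196.1] 5052 [0.5175 0.3714] [0.1323 0.06  ] 0.12488843997656152
0.68 [55.9, 238.2] 226 [ 0.526 -0.181] [0.0573 0.0192] -0.276707630423358
0.33 [95.2, 209.0] 698 [ 0.4942 -0.0381] [0.0896 0.0438] -1.34600630609809
rake_grip [([363.9, 218.5], array([0.5125, 0.407 ])), ([385.0, 70.2], array([0.3465, 0.4404]))]
rake [([358.3, 195.0], array([0.5106, 0.4108])), ([379.6, 77.5], array([0.3488, 0.4509]))]
mat [([356.6, 197.5], array([0.5155, 0.4086]))]
[-0.1937  0.1467 -0.1754  1.2489  0.0003 -0.1044] 4.9333
0.57 [319.4, 186.0] 35205 [ 0.5538 -0.0246] [0.514  0.2241] 1.4779168527236743
bird [([316.3, 223.8], array([ 0.6009, -0.0347])), ([319.2, 194.5], array([ 0.5514, -0.0255]))]
canister [([325.3, 152.4], array([ 0.4851, -0.0101])), ([574.9, 160.8], array([0.5273, 0.4914]))]
stick [418.0, 201.6] 0.91 546 [0.5574 0.1408] [0.0658 0.0149] -0.2456945868971676
```

View pics/rake1.png

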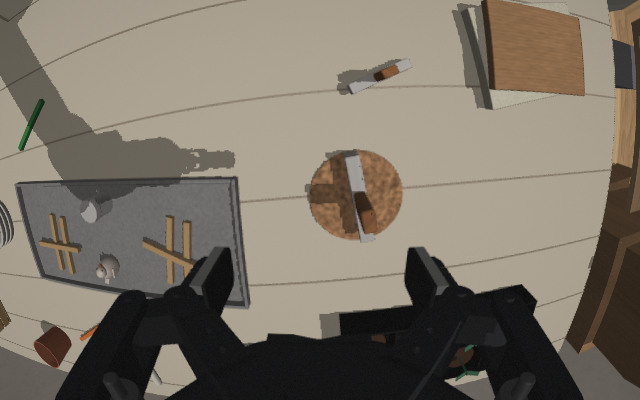

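View pics/tray1.png

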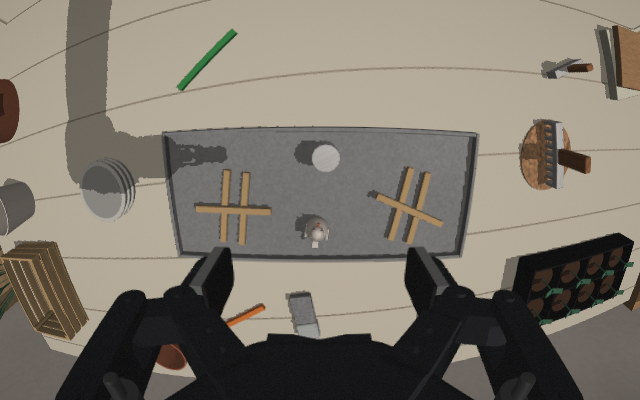

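Wrist view of the rake: it stands at (360,195) with the head running along world x. Wrist view of the tray: two low sticks lie across the tray at each end, with a third on top along the tray. The left top stick runs from (370,193) to (442,224), the right one from (197,209) to (270,212). The bird is at (316,230) and the canister at (325,158). Now I'll get the stick geometry in the tray frame.

```bash
cat >> h.py <<'E'
def trayframe(c,yaw):
    Rm=np.array([[np.cos(yaw),-np.sin(yaw)],[np.sin(yaw),np.cos(yaw)]]); c=np.asarray(c)
    return (lambda w:(np.asarray(w)-c)@Rm),(lambda t:np.asarray(t)@Rm.T+c)
def woodmask(img):
    hsv=cv2.cvtColor(img,cv2.COLOR_RGB2HSV); return ((hsv[...,0]>8)&(hsv[...,0]<28)&(hsv[...,1]>75)&(hsv[...,2]>60)).astype(np.uint8)
def rectify(name,c,yaw,z=.014,sc=1.5,save=None): # tray-frame ortho picture: columns=tray y*1000*sc, rows=tray x*1000*sc
    d=dict(np.load(f"pics/{name}.npz")); tt,tw=trayframe(c,yaw)
    ys,xs=np.meshgrid(np.arange(-270,270,1/sc)/1000,np.arange(-125,125,1/sc)/1000)
    W=np.c_[tw(np.c_[xs.ravel(),ys.ravel()]),np.full(xs.size,z)]
    T=np.eye(4); T[:3,:3]=R.from_rotvec(d["eef_rot"]).as_matrix(); T[:3,3]=d["position"]
    T=np.linalg.inv(T@d["T_tool_cam"]); p=W@T[:3,:3].T+T[:3,3]
    r=np.hypot(p[:,0],p[:,1]); th=np.arctan2(r,p[:,2])/r
    u=(d["cx"]+d["fx"]*th*p[:,0]).reshape(xs.shape).astype(np.float32); v=(d["cy"]+d["fy"]*th*p[:,1]).reshape(xs.shape).astype(np.float32)
    o=cv2.remap(d["img"],u,v,cv2.INTER_CUBIC)
    if save:
        g=np.ascontiguousarray(o[...,::-1])
        for k in range(-250,251,50):
            x=int((k+270)*sc); cv2.line(g,(x,0),(x,6),(0,255,255),1); cv2.putText(g,str(k),(x-12,18),0,.35,(0,255,255),1)
        for k in range(-100,101,50):
            y=int((k+125)*sc); cv2.line(g,(0,y),(6,y),(0,255,255),1); cv2.putText(g,str(k),(8,y+4),0,.35,(0,255,255),1)
        cv2.imwrite(f"pics/{save}.png",g)
    return o
E
python3 - <<'E'
from h import *
o=rectify("tray1",[.5535,-.0235],-.092,save="rect1")
m=woodmask(o); n,l,s,c=cv2.connectedComponentsWithStats(m)
print([(a.tolist(),b.round().tolist()) for a,b in zip(s,c) if a[4]>80])
E
```

```text
[([0, 0, 810, 375, 284471], [404.0, 185.0]), ([534, 112, 182, 199, 9574], [621.0, 214.0]), ([94, 118, 193, 196, 9640], [193.0, 216.0])]
```

View pics/rect1.png

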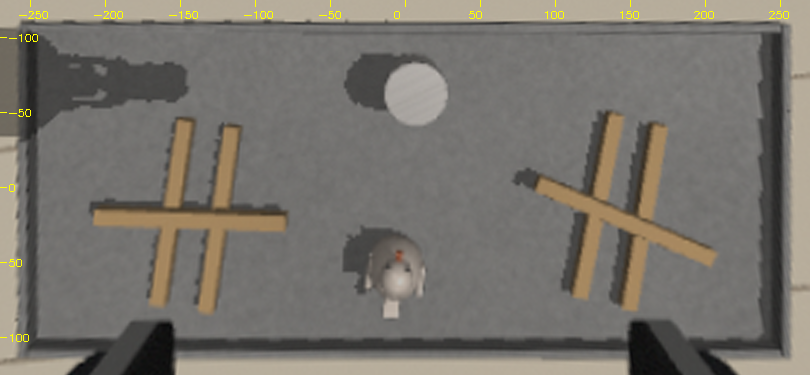

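The rectified view (tray frame in mm, tray fit confirmed by the rims at ±256 and ±111) gives this layout:

| Item | Position (y, x) |
|---|---|
| Left top stick | (90,-3) to (207,48) |
| Right top stick | (-207,20) to (-79,23) |
| Left low stick centres | (128,12), (159,19) |
| Right low stick centres | (-156,16), (-124,21) |

Plan: with the rake raised, turn each top stick crosswise and push it off on the inner side, then sweep all three outward at floor level. First the grasp.

```bash
cat >> h.py <<'E'
C=np.array([.5535,-.0235]); YAW=-.092
tt,tw=trayframe(C,YAW)
import json
def tcp(y,x,under,yaw=0.): # rake centre in tray mm, underside height above world zero (mm), rake yaw deg
    g=json.load(open("grasp.json")); p=tw(np.array([x,y])/1000)
    return np.r_[p,g["z"]-.004+under/1000], down(YAW+np.pi/2+np.deg2rad(yaw))
def go(y,x,under,yaw=0.,v=.15,uf=None):
    p,r=tcp(y,x,under,yaw); return move_l(p,v,r,uf)
E
python3 - <<'E'
from h import *
np.set_printoptions(precision=4,suppress=True)
f=dict(np.load("pics/rake1.npz"))
hd=plane("wrist",f,[[352,152],[367,240]],.040,f); d=hd[1]-hd[0]; a=np.arctan2(d[1],d[0]); print("head",hd,np.linalg.norm(d),a)
yaw=(a+np.pi/2)%np.pi-np.pi/2
# tray-frame positions of bird/canister
print("bird",tt([.6,-.031]),"can",tt([.486,-.012]))
xy=np.array([.511,.411]); 
movep([*xy,.19],down(yaw+np.pi/2))
st,f=snap("above")
for n,z in (("rake_grip",.089),("rake",.004),("mat",0.)): print(n,[(s["centre"],s["score"],plane("wrist",f,s["centre"],z,st)[0]) for s in tip_of("wrist",n)[:2]])
E
```

```text
head [[0.442  0.4024]
 [0.565  0.4161]] 0.12374027923496968 0.1106639984338443
bird [ 0.047  -0.0032] can [-0.0683  0.0053]
rake_grip [([382.3, 7.6], 0.76, array([0.3552, 0.4425])), ([318.0, 186.6], 0.69, array([0.5071, 0.4081]))]
rake [([374.3, 26.6], 0.76, array([0.3499, 0.4504])), ([322.0, 165.8], 0.59, array([0.5073, 0.4123]))]
mat [([319.1, 172.2], 0.73, array([0.5157, 0.41  ]))]
```

View pics/above.png

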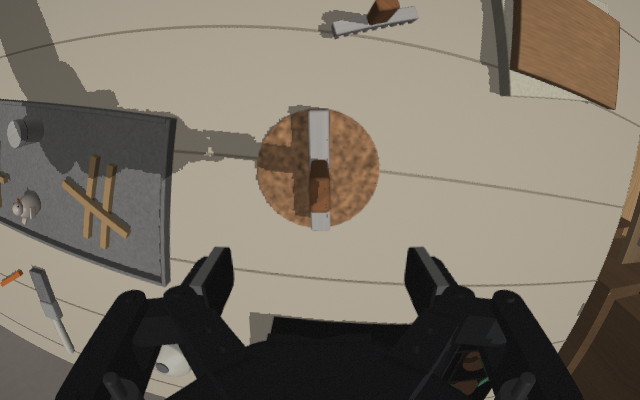

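The head is vertical in the picture at column 319, rows 109 to 231, so the yaw is right. I'll grasp at the measured head centre.

Run:
```python
from h import *
np.set_printoptions(precision=4,suppress=True)
f=dict(np.load("pics/above.npz"))
hd=plane("wrist",f,[[319,109.5],[320.5,230.5]],.040,f); d=hd[1]-hd[0]; L=np.linalg.norm(d); a=np.arctan2(d[1],d[0])
xy=hd.mean(0); print(hd,L,a,xy)
assert .112<L<.132
yaw=a; r=down(yaw+np.pi/2)
move_l([*xy,.19],.15,r); move_l([*xy,.070],.12); grab(60)
st=get_state(); print(st["finger_gap"],st["grasp_force"],st["position"],st["contact_force"])
json.dump(dict(x=xy[0],y=xy[1],z=float(st["position"][2]),yaw=float(yaw)),open("grasp.json","w"))
move_l([*xy,.15],.15)
st=get_state(); print(st["finger_gap"],st["position"],st["contact_force"],st["clock"])
```

```text
[[0.4462 0.4023]
 [0.5675 0.4171]] 0.12218854310946016 0.1214691228416857 [0.5069 0.4097]
0.18100689596161085 58.951465487480164 [0.5071 0.4099 0.0703] [-0.7783  0.2623  1.9432]
0.17659153522635107 [0.5062 0.4093 0.149 ] [ 0.074  -0.0898 -1.2328] 9.725
```

Run:
```python
from h import *
np.set_printoptions(precision=4,suppress=True)
print(json.load(open("grasp.json")))
movep(*tcp(154,-27,80,45)); go(154,-27,17.5,45,.12)
print("z",get_state()["position"],tcp(154,-27,17.5,45)[0])
go(154,-20,17.5,45,.05); go(138,1,17.5,45,.06)
for k in (30,15,0): 
    a=np.deg2rad(k); go(126+17*np.cos(a),13-17*np.sin(a),17.5,k,.03)
go(102,13,17.5,0,.06)
print(get_state()["contact_force"]); go(102,13,90,0,.2)
p,r=tcp(40,-70,150,0); movep(p,r); snap("tray2"); print(get_state()["clock"])
rectify("tray2",C,YAW,save="rect2")
```

```text
{'x': 0.5068644739490114, 'y': 0.4097250437032134, 'z': 0.07025899467001132, 'yaw': 0.1214691228416857}
z [0.541  0.1329 0.084 ] [0.5408 0.1323 0.0838]
[-0.6279  0.1693 -1.5105]
15.5333
```

View pics/rect2.png

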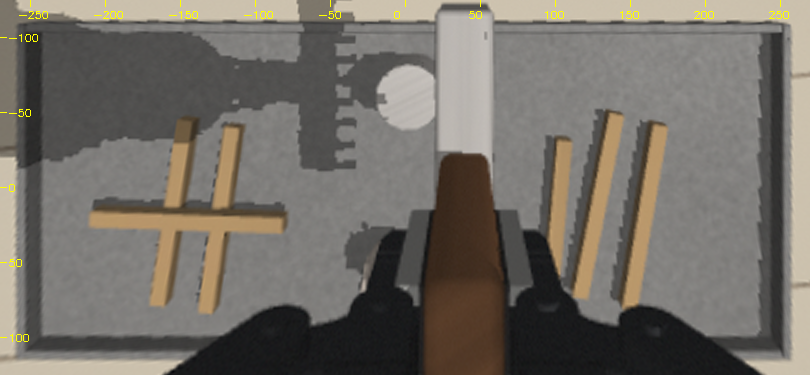

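The left top stick is now on the floor at y≈100, parallel to its two neighbours, which have not moved. Next: sweep the left row, then turn the right top stick the same way.

Run:
```python
from h import *
np.set_printoptions(precision=4,suppress=True)
movep(*tcp(68,20,70)); go(68,20,5,0,.12)
print("z",get_state()["position"][2]-tcp(68,20,5)[0][2])
go(195,20,5,0,.08); r=go(214,20,5,0,.03,25)
st=get_state(); print(r,tt(st["position"][:2]),st["contact_force"])
go(185,20,5,0,.1); go(185,20,70,0,.2)
# right
movep(*tcp(-156,-44,80,-45)); go(-156,-44,17.5,-45,.12)
go(-156,-38,17.5,-45,.06); go(-136,8,17.5,-45,.06)
for k in (30,15,0):
    a=np.deg2rad(k); go(-124-17*np.cos(a),20-17*np.sin(a),17.5,-k,.03)
go(-100,20,17.5,0,.06); go(-100,20,90,0,.2)
p,r=tcp(0,-70,160,0); movep(p,r); snap("tray3"); print(get_state()["clock"])
rectify("tray3",C,YAW,save="rect3")
```

```text
z 0.000955554952023735
False [0.02   0.2117] [-1.8988 -6.6539  0.5689]
26.7167
```

View pics/rect3.png

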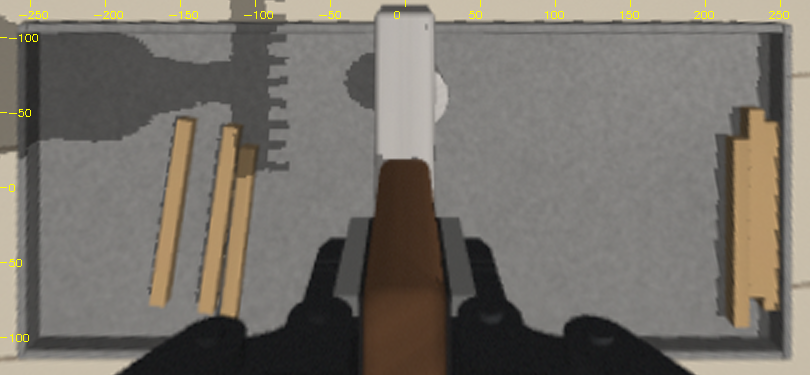

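The left row is tight against its wall, with its inner edge at y≈220. The right top stick has come down beside the others at y≈-105. I'll sweep the right row.

Run:
```python
from h import *
np.set_printoptions(precision=4,suppress=True)
movep(*tcp(-74,24,70)); go(-74,24,5,0,.12)
go(-195,24,5,0,.08); r=go(-214,24,5,0,.03,25)
st=get_state(); print(r,tt(st["position"][:2]),st["contact_force"])
go(-185,24,5,0,.1); go(-185,24,90,0,.2)
p,r=tcp(0,-70,170,0); movep(p,r); snap("tray4"); print(get_state()["clock"])
rectify("tray4",C,YAW,save="rect4")
```

```text
False [ 0.0241 -0.2119] [0.2026 5.9338 0.3213]
32.4667
```

View pics/rect4.png

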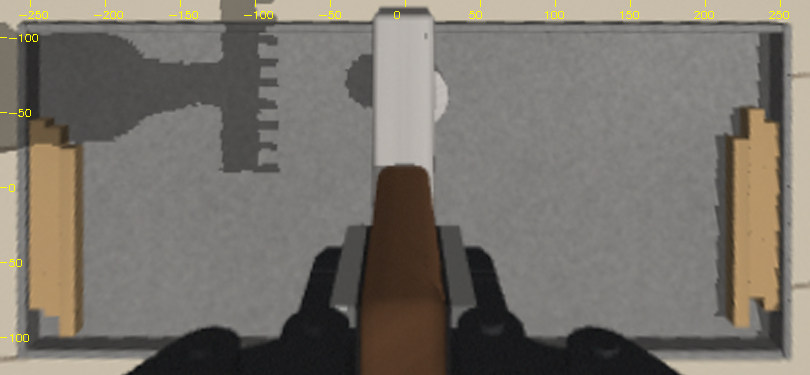

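Both rows are tight, each spanning 30 mm from its wall. Now I'll return the rake to the middle of its mat.

Run:
```python
from h import *
np.set_printoptions(precision=4,suppress=True)
g=json.load(open("grasp.json")); x,y=.513,.410; r=down(g["yaw"]+np.pi/2)
movep([x,y,.17],r); move_l([x,y,.085],.15); print(move_l([x,y,g["z"]-.002],.03,None,4)); 
print(get_state()["position"]); sleep(.2); let_go(); move_l([x,y,.2],.12); sleep(.3)
st,f=snap("end"); print(st["clock"],st["finger_gap"])
for n,z in (("rake_grip",.089),("rake",.004),("mat",0.)): print(n,[(s["centre"],plane("wrist",f,s["centre"],z,st)[0]) for s in tip_of("wrist",n)[:2]])
```

```text
True
[0.5131 0.4102 0.0702]
37.7083 1.0028783938981918
rake_grip [([318.7, 191.6], array([0.5146, 0.4091])), ([381.6, 9.1], array([0.3538, 0.4413]))]
rake [([320.4, 172.0], array([0.5168, 0.4112])), ([373.5, 27.3], array([0.3483, 0.4485]))]
mat [([322.1, 168.9], array([0.5139, 0.4128]))]
```

View pics/end.png

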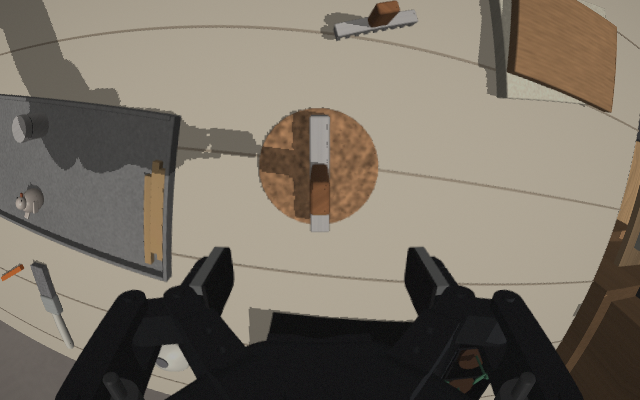

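The rake stands upright and centred on its mat at (319,172), released, and the left row is intact at (153,215).

```bash
python3 -c "
from cell import *
print(sign_off())"
```

```text
the job is handed in; nothing more can be done
None
```

I handed the job in at about 38 s: the pictures show three sticks in a tight row against each end wall and the rake released upright on the middle of its mat, but `sign_off()` returned no verdict.

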